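Open the drum sander's sprung hood

TASK

Open the red hood of the drum sander: lift it by its black bar handle and swing it up and back, past the point where its spring stops pulling it shut and starts holding it open, so that it stays fully open by itself when you let go. Leave the yellow hood of the buffing machine beside it shut.

Things in the scene. Friction and masses are not known exactly. Their poses are not given: they have to be found in the camera images.
- red_hood (a joint): Angle of the red steel hood (140 mm deep, 200 wide, 45 high, 0.45 kg) on the low grey drum sander, which is fixed to the bench, in either of two places, turned up to 0.3 rad. 0 = shut (start); grows as the handle goes up and back, away from the robot; 1.66 rad = stop, just past upright. Damped; spring and weight pull it shut below about 0.95 rad (up to 7 N at the handle), push it open beyond.
- red_hood_handle (a point): Middle of the red hood's black round bar: 14 mm thick, 120 long, parallel to the hinge, on an arm at each end, 55 mm in front of the hood. The bar can turn between gripping fingers. Shut, it is 135 mm above the bench on the robot's side, free above and below and for 45 mm behind. Axes turn with the hood: y along the bar; shut, x points level to the hinge, z up.
- red_hood_hinge (a point): Point on the red hood's hinge axis (y), mid-width, 115 mm above the bench, at the back of the hood. Axes as the handle's: in them the handle point lies 195 mm along -x and 20 mm along +z from here.
- yellow_hood (a joint): Angle of the hood of the other machine, a buffing machine of the same shape and size but with a yellow hood, about 0.4 m to one side: 0 = shut. It starts shut and must stay shut.

How it is judged:
By the outcome, as a careful person would: the job done as asked, in the order asked, and still so for the second after the job is handed in, with the robot touching nothing.
It also fails if it takes over 38 s, if anything falls off the work surface, if the arm or the gripper's body presses on something with over 40 N, if the wrist force passes 120 N, or if a joint passes its speed limit or range.

ROBOT

A 7-joint arm with a two-finger parallel gripper is mounted at the origin on the work surface. World frame = base frame: x ahead of the robot, y to its left, z up, the work surface at z = 0. Lengths are in m, angles in rad, forces in N, time in s.
With the tool pointing down it reaches from about 0.4 to 0.85 m from the base axis. Payload 10.4 kg.
Tool frame: the origin (TCP) lies between the finger pads; the fingertips stand 19 mm ahead of it and the grasp point (between the pads) is the TCP; z points along the fingers, x is the direction in which the jaws open and shut, and the axes are right-handed (so a half turn about z gives the same grasp; the last joint's range is limited). The gripper opens to 87 mm and grips with 3 to 60 N. Pads are 19 mm wide; open, the fingers measure 117 mm over their backs; the gripper's body (75 mm by 190 mm) begins 51 mm behind the grasp point.
Start: joints at [1.093, 0.332, -0.065, 1.46, 0.022, 1.35, -0.088], TCP at [0.275, -0.561, 0.242] pointing down, gripper open.
Joint ranges: [-2.6, 2.6], [-0.5, 2.12], [-1.47, 1.34], [0.16, 2.42], [-1.27, 4.41], [0.06, 2.06], [-2.6, 2.6]. Speed limits (rad/s): [2.22, 2.22, 2.79, 2.79, 3.14, 3.14, 3.14].

INTERFACE

Orientations are given as a unit quaternion [x, y, z, w].
In Python, from bench import * gives the robot as it stands.
- The arm moves only by the tool step_arm, never from a script. Its argument "commands" is a list of rows, each a list of 6 numbers: the shift along the tool's x, y, z in m, then the turn, a rotation vector about the tool's x, y, z in rad. In form: [[tx, ty, tz, rx, ry, rz], ...]. A call has 1 to 12 rows; each row shifts and turns the commanded pose from where the row before left it, along the tool's axes as they then stand; what a row does not reach is not made up. A row lasts 1/10 s, in which the tool goes at most 50 mm and 8.59 degrees, less where a joint would pass 70% of its speed; a pose out of reach is approached as far as the arm can. A call with a gripper value outside its range is refused whole. "gripper" is the opening, from 0 (shut) to 1 (fully open), set as the call begins (left out, the last holds). The fingers move at their own pace and stop on an object; "grip_force" is the grip in N (left out, the last holds). Time passes only in rows, so rows that do not move let the fingers close. It gives the time, the measured TCP pose, the force and the opening at its end, in the units of the state.
- read_state(): the state, without advancing time (a new reading comes with each control period).
- camera(name): name is "scene" or "top"; returns the picture (384x512x3 uint8, red, green, blue); there is no depth.
- get_calibration(name): a dict with "fx", "fy", "cx", "cy" (pixels), "k1" (the pictures are not rectified: a ray, as slopes to the right and down, at radius r is drawn at 1 + k1 r^2 times it, then the intrinsics apply), "R" (3x3) and "t" (3): a world point X has camera coordinates R X + t. Camera axes: x right, y down, z forward; pixel columns grow to the right and rows downward; lengths in m; the calibration is good to about 2 mm. A picture is of the moment at which its call begins. get_calibration takes no time and is no camera call.
- close_job(): hands the job in, once; it reports no verdict.
The state is a dict: "time": time; "joint_positions": joint angles; "joint_vel": joint speeds; "joint_torque": joint torques, N m; "ee_pos": TCP position; "eef_rot": TCP orientation; "ft_force": force on the tool from outside, world axes, zero at the start; "torque": the same for the moment, N m; "width": finger opening in m.
Only numpy, scipy, OpenCV 4.12 (cv2) and the standard library are available. Lean on these libraries where they do the work, as an engineer would, in place of code of your own. Each camera call takes 0.05 s, during which the arm holds its last target. There are 200 camera calls.

## Working session

There is one attempt and no reset: what is moved stays moved. The work goes in short steps, Python scripts to look and compute and a tool call to move; the robot and the scene stay as the last step left them, time stands still between calls to the robot, and variables do not carry over. Pictures are saved under pics/ and viewed, on a budget of 10 in all, crops included, one or two more only if the job needs it, and the job is handed in when it is done.

Besides the shell and the picture viewer there is one more tool, called after "Emit:" by a JSON object that holds its "name" and its "arguments", one argument or row to a line. step_arm: Moves the arm, as the interface text tells. Its arguments: {"type":"object","properties":{"commands":{"type":"array","items":{"type":"array","items":{"type":"number"}}},"gripper":{"type":"number"},"grip_force":{"type":"number"}},"required":["commands"]}

```bash
mkdir -p pics; ls; python3 - <<'E'
from bench import *
import cv2,numpy as np
s=read_state();print({k:np.round(v,3) for k,v in s.items()})
for n in("scene","top"):
    im=camera(n);cv2.imwrite(f"pics/{n}0.png",im[:,:,::-1]);c=get_calibration(n);print(n,c)
E
```

```text
pics
{'time': np.float64(0.0), 'joint_positions': array([ 1.093,  0.333, -0.065,  1.461,  0.022,  1.35 , -0.089]), 'joint_vel': array([ 0.   , -0.002, -0.   ,  0.   ,  0.   , -0.001,  0.001]), 'joint_torque': array([ 1.0000e-03, -6.2326e+01,  2.5000e-02, -3.8989e+01, -6.2000e-02,
        4.0000e-02,  0.0000e+00]), 'ee_pos': array([ 0.274, -0.561,  0.241]), 'eef_rot': array([ 0.848, -0.529, -0.001, -0.   ]), 'ft_force': array([ 0.644,  0.298, -0.226]), 'torque': array([-0.016, -0.008, -0.005]), 'width': np.float64(0.087)}
scene {'fx': 418.2159322859744, 'fy': 418.2159322859744, 'cx': 251.87176027009141, 'cy': 189.33546850712102, 'k1': 0.0014948040757898674, 'R': array([[-0.48148798,  0.87631147, -0.01573311],
       [ 0.48721123,  0.25268941, -0.8359266 ],
       [-0.72855648, -0.41015396, -0.5486157 ]]), 't': array([ 0.27098758, -0.10524511,  1.45140194])}
top {'fx': 488.84512502136585, 'fy': 488.84512502136585, 'cx': 253.28114277861332, 'cy': 185.46364658246452, 'k1': 0.06360024314136685, 'R': array([[-0.01626817, -0.99986578, -0.00194266],
       [-0.97740527,  0.01631218, -0.21074358],
       [ 0.21074698, -0.00152965, -0.97753945]]), 't': array([-0.02549396,  0.55619062,  0.98576237])}
```

View pics/scene0.png

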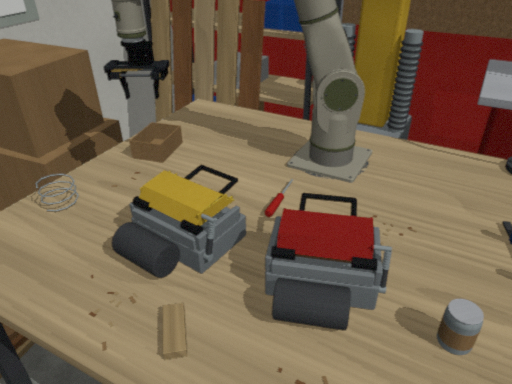

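View pics/top0.png

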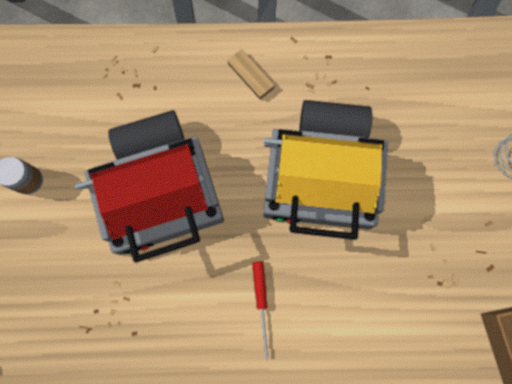

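The scene view shows the red hood at the robot's left, with its bar from about (303,197) to (356,200). In the top view the bar runs from about (136,256) to (197,240). The yellow hood is on the right, with its bar near (325,234).

```bash
cat > h.py <<'E'
import numpy as np,cv2
from bench import *
def ray(n,p):
    c=get_calibration(n);K=np.array([[c['fx'],0,c['cx']],[0,c['fy'],c['cy']],[0,0,1]])
    q=cv2.undistortPoints(np.array([[p]],float),K,np.array([c['k1'],0,0,0.]))[0,0]
    R=np.array(c['R']);return -R.T@c['t'],R.T@np.array([q[0],q[1],1])
def onz(n,p,z):
    o,d=ray(n,p);return o+d*(z-o[2])/d[2]
def proj(n,X):
    c=get_calibration(n);x=np.array(c['R'])@X+c['t'];s=x[:2]/x[2];s=s*(1+c['k1']*(s@s))
    return np.array([c['fx']*s[0]+c['cx'],c['fy']*s[1]+c['cy']])
E
python3 - <<'E'
from h import *
im=cv2.imread('pics/top0.png')
# dark pixels in handle ROI, rows below hood; bar = line fit
m=(im.max(2)<50).astype(np.uint8);m[:, :120]=0;m[:,212:]=0;m[:225]=0;m[270:]=0
ys,xs=np.nonzero(m)
# lowest run of dark pixels per column -> bar
pts=[]
for x in range(137,198):
    y=ys[xs==x]
    if len(y): 
        b=y.max();run=y[y>b-8];pts.append((x,run.min(),b))
for p in pts[::6]:print(p)
a=np.array(pts,float);P=np.polyfit(a[:,0],(a[:,1]+a[:,2])/2,1);print(P)
cn=[c for c in cv2.findContours(m,0,2)[0] if cv2.contourArea(c)>60]
for c in cn:print(cv2.boundingRect(c),cv2.minAreaRect(c))
w=[onz('top',(x,np.polyval(P,x)),.135) for x in (137,167,197)];print(np.round(w,4))
cv2.imwrite('pics/c1.png',cv2.resize(im[220:275,115:220],None,fx=7,fy=7,interpolation=cv2.INTER_NEAREST))
for X in w:print(proj('scene',X))
# red hood rectangle
hs=cv2.cvtColor(im,cv2.COLOR_BGR2HSV);r=(((hs[...,0]<8)|(hs[...,0]>172))&(hs[...,1]>150)).astype(np.uint8)
c=max(cv2.findContours(r,0,2)[0],key=cv2.contourArea);print(cv2.minAreaRect(c),cv2.boxPoints(cv2.minAreaRect(c)))
for p in cv2.boxPoints(cv2.minAreaRect(c)):print(onz('top',p,.13))
E
```

```text
(137, np.int64(253), np.int64(260))
(143, np.int64(254), np.int64(258))
(149, np.int64(252), np.int64(257))
(155, np.int64(250), np.int64(255))
(161, np.int64(248), np.int64(253))
(167, np.int64(247), np.int64(251))
(173, np.int64(244), np.int64(249))
(179, np.int64(243), np.int64(247))
(185, np.int64(240), np.int64(245))
(191, np.int64(238), np.int64(243))
(197, np.int64(234), np.int64(241))
[ -0.32958752 303.42636171]
(123, 225, 76, 36) ((160.4770965576172, 242.555908203125), (34.17029571533203, 75.24449157714844), 89.09062194824219)
[[0.4009 0.1898 0.135 ]
 [0.4185 0.1332 0.135 ]
 [0.4364 0.0759 0.135 ]]
[352.39861205 199.78449203]
[327.5065442  197.33241059]
[302.79810162 194.90590618]
((148.98126220703125, 191.86959838867188), (71.1229019165039, 105.55818176269531), 72.34986877441406) [[ 87.90434 173.985  ]
 [188.49345 141.97935]
 [210.05818 209.7542 ]
 [109.46907 241.75984]]
[0.56924997 0.29358981 0.13      ]
[0.63273238 0.09521728 0.13      ]
[0.49297429 0.05128755 0.13      ]
[0.4338991  0.24489159 0.13      ]
```

View pics/c1.png

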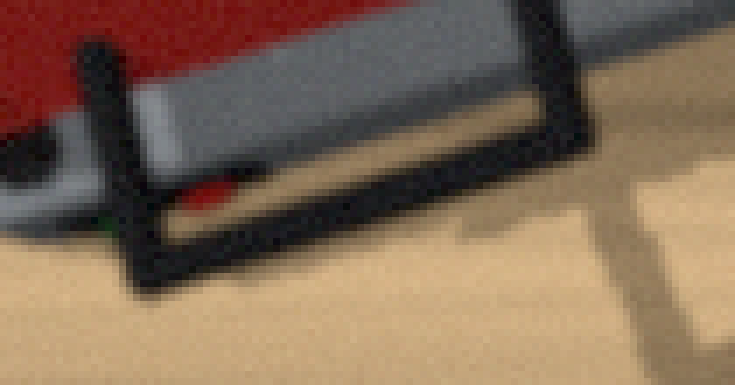

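The bar is 17° yawed, with its middle at about (0.4185, 0.133, 0.135), and the hinge is at about (0.605, 0.191, 0.115). A tool pointing down with its jaw axis along yaw 0.30 should clear the hood for the whole swing. First I arc across at safe height.

Emit:
{"name": "step_arm", "arguments": {
  "commands": [
    [-0.009,-0.043,-0.01,0,0,-0.07],
    [-0.009,-0.043,-0.01,0,0,-0.07],
    [-0.009,-0.043,-0.01,0,0,-0.07],
    [-0.009,-0.043,-0.01,0,0,-0.07],
    [-0.009,-0.04,0,0,0,-0.07],
    [-0.009,-0.04,0,0,0,-0.07],
    [-0.009,-0.039,0,0,0,-0.07],
    [-0.009,-0.039,0,0,0,-0.07],
    [-0.009,-0.038,0,0,0,-0.07],
    [-0.009,-0.038,0,0,0,-0.07],
    [-0.009,-0.037,0,0,0,-0.07],
    [-0.009,-0.037,0,0,0,-0.07]
  ]
}}

```text
time: 1.3
ee_pos: [0.5124, -0.147, 0.2812]
eef_rot: [0.991, -0.136, -0.0, -0.0]
ft_force: [-0.6, -0.2, 0.2]
width: 0.0872
```

```bash
cat >> h.py <<'E'
from scipy.spatial.transform import Rotation as Ro
def tgt(yaw): # tool down, x along yaw
    x=np.array([np.cos(yaw),np.sin(yaw),0]);z=np.array([0,0,-1.]);return Ro.from_matrix(np.c_[x,np.cross(z,x),z])
def delta(p,yaw=.30):
    s=read_state();R=Ro.from_quat(s['eef_rot']);T=tgt(yaw)
    print('t',round(float(s['time']),2),'pos',np.round(s['ee_pos'],4),'w',round(float(s['width']),4),'F',np.round(s['ft_force'],1))
    print('q',np.round(s['joint_positions'],2),'shift_tool',np.round(R.inv().apply(np.array(p)-s['ee_pos']),4),'shift in target frame',np.round(T.inv().apply(np.array(p)-s['ee_pos']),4),'rot',np.round((R.inv()*T).as_rotvec(),3))
E
python3 - <<'E'
from h import *
delta([.4185,.133,.28])
# refine bar line with ends excluded; scene-view check of bar
im=cv2.imread('pics/top0.png');g=im.max(2).astype(float)
xs=np.arange(145,192);c=[]
for x in xs:
    y0=int(round(303.4-.3296*x));y=np.arange(y0-5,y0+6);w=np.clip(90-g[y,x],0,None);c.append((w*y).sum()/w.sum())
P=np.polyfit(xs,c,1);a,b=onz('top',(145,np.polyval(P,145)),.135),onz('top',(191,np.polyval(P,191)),.135)
print(P,'mid',onz('top',(167,np.polyval(P,167)),.135),'yaw',np.arctan2(a[0]-b[0],b[1]-a[1]),np.arctan2(b[0]-a[0],a[1]-b[1]))
im=cv2.imread('pics/scene0.png');g=im.max(2).astype(float)
for x in range(308,353,6):
    y=np.arange(188,206);w=np.clip(80-g[y,x],0,None);print(x,round((w*y).sum()/max(w.sum(),1),1),end=' ')
row=g[203,295:365];print(np.nonzero(row<60)[0]+295)
E
```

```text
t 1.3 pos [ 0.5124 -0.147   0.2812] w 0.0872 F [-0.6 -0.2  0.2]
q [ 0.61  0.14 -0.46  1.62  0.06  1.39 -0.13] shift_tool [-0.1659 -0.2443  0.0013] shift in target frame [-0.007  -0.2953  0.0012] rot [-0.     0.    -0.573]
[ -0.3261621 303.0198743] mid [0.418195   0.13317184 0.135     ] yaw -2.842411895156214 0.2991807584335793
308 195.4 314 196.1 320 196.5 326 197.1 332 197.8 338 198.3 344 199.0 350 199.7 [301 302 303 304 352 353 354 355 356]
```

Emit:
{"name": "step_arm", "arguments": {
  "commands": [
    [-0.0105,-0.035,0,0,0,-0.064],
    [-0.0105,-0.034,0,0,0,-0.064],
    [-0.0105,-0.033,0,0,0,-0.064],
    [-0.0105,-0.032,0,0,0,-0.064],
    [-0.0105,-0.031,0,0,0,-0.064],
    [-0.0105,-0.03,0,0,0,-0.064],
    [-0.0105,-0.03,0,0,0,-0.064],
    [-0.0105,-0.029,0,0,0,-0.064],
    [-0.0105,-0.028,0,0,0,-0.061],
    [0,0,0,0,0,0]
  ],
  "gripper": 0.45
}}

```text
time: 2.3
ee_pos: [0.4255, 0.1355, 0.282]
eef_rot: [0.988, 0.153, 0.0, 0.0]
ft_force: [-0.2, 0.4, 0.1]
width: 0.0391
```

```bash
python3 -c "
from h import *
delta([.4182,.1332,.135])"
```

```text
t 2.3 pos [0.4255 0.1355 0.282 ] w 0.0391 F [-0.2  0.4  0.1]
q [ 0.37 -0.06 -0.73  1.81 -0.04  1.38 -0.05] shift_tool [-7.70e-03 -1.00e-04  1.47e-01] shift in target frame [-0.0076  0.      0.147 ] rot [ 0.    -0.001  0.006]
```

Emit:
{"name": "step_arm", "arguments": {
  "commands": [
    [-0.0077,0,0.02,0,0,0.006],
    [0,0,0.03,0,0,0],
    [0,0,0.03,0,0,0],
    [0,0,0.02,0,0,0],
    [0,0,0.017,0,0,0],
    [0,0,0.015,0,0,0],
    [0,0,0.015,0,0,0],
    [0,0,0,0,0,0],
    [0,0,0,0,0,0]
  ]
}}

```text
time: 3.2
ee_pos: [0.4205, 0.129, 0.1349]
eef_rot: [0.989, 0.145, -0.0, 0.0]
ft_force: [-0.7, -1.0, 0.5]
width: 0.0395
```

```bash
python3 -c "
from h import *
delta([.4182,.1332,.135])
a=camera('top')[190:290,90:240];b=camera('scene')[120:220,260:410]
cv2.imwrite('pics/g1.png',cv2.resize(np.hstack([a,b])[:,:,::-1],None,fx=2.6,fy=2.6))"
```

```text
t 3.2 pos [0.4205 0.129  0.1349] w 0.0395 F [-0.7 -1.   0.5]
q [ 0.34  0.07 -0.75  2.02  0.06  1.07 -0.15] shift_tool [-0.001  -0.0047 -0.0001] shift in target frame [-0.001  -0.0047 -0.0001] rot [-0.     0.    -0.009]
```

View pics/g1.png

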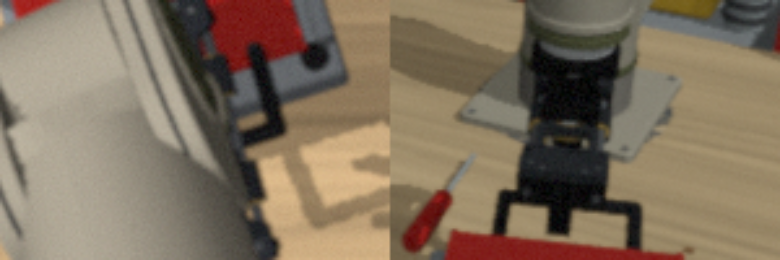

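The crop shows the fingers straddling the bar near its middle: the finger is at about (560,210), between the arms at (500,205) and (635,210). Closing, then a small lift.

Emit:
{"name": "step_arm", "arguments": {
  "commands": [
    [-0.001,-0.0045,0,0,0,-0.009],
    [0,0,0,0,0,0],
    [0,0,0,0,0,0],
    [0,0,0,0,0,0],
    [0,0,0,0,0,0]
  ],
  "gripper": 0,
  "grip_force": 30
}}

```text
time: 3.8
ee_pos: [0.419, 0.1331, 0.1347]
eef_rot: [0.989, 0.149, 0.001, -0.0]
ft_force: [3.4, 2.1, -3.0]
width: 0.0129
```

```bash
cat >> h.py <<'E'
n=np.array([np.cos(.30),np.sin(.30),0]);Z=np.array([0,0,1.])
def ang(H):
    s=read_state();d=s['ee_pos']-H;print('radius',np.hypot(d@n,d[2]),'theta',np.arctan2(d[2],-(d@n))-.1022)
E
python3 - <<'E'
from h import *
delta([.4182,.1332,.135])
p=read_state()['ee_pos'];H=p+.195*n-.02*Z;print('H',H)
th=np.arange(0,1.67,.1);th=np.r_[th,1.66]
for t in th:
    a=t+.1022;r=.196;q=np.array([-r*np.cos(a),r*np.sin(a)])
    print(round(t,2),np.round(q-[-.195,.02],4),end=' ')
E
```

```text
t 3.8 pos [0.419  0.1331 0.1347] w 0.0129 F [ 3.4  2.1 -3. ]
q [ 0.34  0.07 -0.76  2.03  0.05  1.06 -0.15] shift_tool [-0.0007 -0.0003 -0.0003] shift in target frame [-0.0007 -0.0003 -0.0003] rot [-0.    -0.002 -0.   ]
H [0.60527721 0.19071127 0.11472639]
0.0 [ 0. -0.] 0.1 [0.003  0.0194] 0.2 [0.0079 0.0383] 0.3 [0.0146 0.0567] 0.4 [0.0232 0.0743] 0.5 [0.0335 0.091 ] 0.6 [0.0454 0.1066] 0.7 [0.0588 0.1209] 0.8 [0.0735 0.1338] 0.9 [0.0895 0.1452] 1.0 [0.1065 0.1549] 1.1 [0.1244 0.1628] 1.2 [0.143 0.169] 1.3 [0.1621 0.1732] 1.4 [0.1816 0.1755] 1.5 [0.2012 0.1759] 1.6 [0.2207 0.1743] 1.66 [0.2323 0.1724]
```

Emit:
{"name": "step_arm", "arguments": {
  "commands": [
    [0.0013,0,-0.0097,0,0,0],
    [0.0017,0,-0.0097,0,0,0],
    [0.0022,0,-0.0095,0,0,0],
    [0.0027,0,-0.0094,0,0,0],
    [0.0031,0,-0.0093,0,0,0],
    [0.0036,0,-0.0091,0,0,0],
    [0.0041,0,-0.0089,0,0,0],
    [0.0045,0,-0.0087,0,0,0],
    [0,0,0,0,0,0]
  ]
}}

```text
time: 4.7
ee_pos: [0.4402, 0.1397, 0.2097]
eef_rot: [0.989, 0.149, -0.001, 0.0]
ft_force: [-5.4, -3.5, -0.9]
width: 0.013
```

```bash
python3 - <<'E'
from h import *
H=np.array([.6053,.1907,.1147]);ang(H)
delta([.419+.0232*n[0],.1331+.0232*n[1],.1347+.0743])
E
```

```text
radius 0.19718019504084627 theta 0.40024976049132327
t 4.7 pos [0.4402 0.1397 0.2097] w 0.013 F [-5.4 -3.5 -0.9]
q [ 0.34  0.04 -0.75  1.88  0.03  1.23 -0.12] shift_tool [0.001  0.     0.0007] shift in target frame [0.001  0.     0.0007] rot [ 0.     0.002 -0.   ]
```

Emit:
{"name": "step_arm", "arguments": {
  "commands": [
    [0.005,0,-0.0085,0,0,0],
    [0.0053,0,-0.0082,0,0,0],
    [0.0119,0,-0.0156,0,0,0],
    [0.0134,0,-0.0143,0,0,0],
    [0.0147,0,-0.0129,0,0,0],
    [0.016,0,-0.0114,0,0,0],
    [0.017,0,-0.0097,0,0,0],
    [0.0179,0,-0.0079,0,0,0],
    [0.0186,0,-0.0062,0,0,0],
    [0,0,0,0,0,0]
  ]
}}

```text
time: 5.7
ee_pos: [0.5575, 0.1758, 0.3057]
eef_rot: [0.989, 0.149, 0.002, -0.001]
ft_force: [-0.1, -1.6, 7.3]
width: 0.013
```

```bash
python3 - <<'E'
from h import *
H=np.array([.6053,.1907,.1147]);ang(H)
delta([.419+.143*n[0],.1331+.143*n[1],.1347+.169])
E
```

```text
radius 0.19741706848656898 theta 1.212110791515056
t 5.7 pos [0.5575 0.1758 0.3057] w 0.013 F [-0.1 -1.6  7.3]
q [ 0.22  0.3  -0.75  1.44  0.2   1.48 -0.23] shift_tool [-0.0019 -0.0002  0.002 ] shift in target frame [-0.0019 -0.0002  0.002 ] rot [-0.001 -0.004 -0.001]
```

Emit:
{"name": "step_arm", "arguments": {
  "commands": [
    [0.0191,0,-0.004,0,0,0],
    [0.0195,0,-0.002,0,0,0],
    [0.0196,0,0,0,0,0],
    [0.0098,0,0.001,0,0,0],
    [0.0097,0,0.001,0,0,0],
    [0.0078,0,0.0013,0,0,0],
    [0,0,0,0,0,0],
    [0,0,0,0,0,0]
  ]
}}

```text
time: 6.5
ee_pos: [0.6374, 0.2003, 0.3066]
eef_rot: [0.989, 0.149, 0.001, 0.0]
ft_force: [4.8, -0.8, 2.9]
width: 0.0129
```

```bash
python3 - <<'E'
from h import *
H=np.array([.6053,.1907,.1147]);ang(H)
delta([.419+.2323*n[0],.1331+.2323*n[1],.1347+.1724])
b=camera('scene');cv2.imwrite('pics/o1.png',b[:,:,::-1])
E
```

```text
radius 0.19481904157352722 theta 1.641664615319666
t 6.5 pos [0.6374 0.2003 0.3066] w 0.0129 F [ 4.8 -0.8  2.9]
q [ 0.09  0.49 -0.71  1.2   0.32  1.56 -0.26] shift_tool [ 0.0038 -0.0004 -0.0005] shift in target frame [ 0.0037 -0.0004 -0.0005] rot [ 0.    -0.002 -0.001]
```

View pics/o1.png

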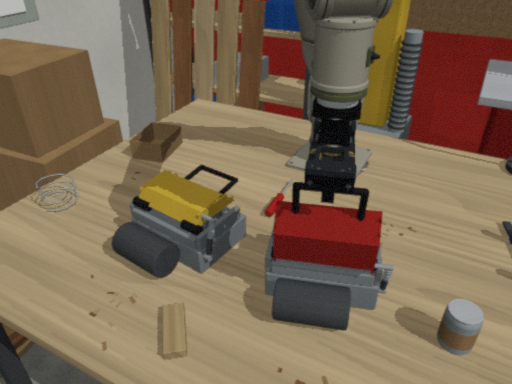

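The hood stands upright, with its top edge near row 207 and the bar held at about (330,190); yellow is shut. Releasing and withdrawing upward.

Emit:
{"name": "step_arm", "arguments": {
  "commands": [
    [0,0,0,0,0,0],
    [0,0,0,0,0,0],
    [0,0,0,0,0,0],
    [0,0,0,0,0,0],
    [0,0,-0.015,0,0,0],
    [0,0,-0.03,0,0,0],
    [0,0,-0.03,0,0,0],
    [0,0,-0.03,0,0,0],
    [-0.03,0,-0.02,0,0,0],
    [-0.04,0,0,0,0,0],
    [-0.04,0,0,0,0,0],
    [-0.03,0,0,0,0,0]
  ],
  "gripper": 0.6
}}

```text
time: 7.75
ee_pos: [0.5006, 0.1594, 0.4325]
eef_rot: [0.989, 0.15, 0.0, 0.0]
ft_force: [-1.5, -0.6, 0.9]
width: 0.0523
```

Emit:
{"name": "step_arm", "arguments": {
  "commands": [
    [-0.03,0,0,0,0,0],
    [0,0,0,0,0,0],
    [0,0,0,0,0,0],
    [0,0,0,0,0,0],
    [0,0,0,0,0,0],
    [0,0,0,0,0,0],
    [0,0,0,0,0,0],
    [0,0,0,0,0,0]
  ]
}}

```text
time: 8.55
ee_pos: [0.4744, 0.1504, 0.4311]
eef_rot: [0.989, 0.15, -0.0, -0.0]
ft_force: [0.4, 0.2, 0.3]
width: 0.0522
```

```bash
python3 - <<'E'
from h import *
s=read_state();print(s['time'],s['ft_force'],s['joint_vel'].round(3))
H=np.array([.6053,.1907,.1147])
for t in(1.60,1.66):
    a=t+.1022;M=H+.196*(-np.cos(a)*n+np.sin(a)*Z);u=np.cross(Z,n);print(t,proj('scene',M+.06*u),proj('scene',M-.06*u))
b=camera('scene');cv2.imwrite('pics/o2.png',b[:,:,::-1])
E
```

```text
8.55 [0.35801726 0.1608475  0.2813313 ] [ 0.003 -0.005  0.     0.003 -0.002 -0.    -0.001]
1.6 [363.66174852 188.91105809] [295.16013648 182.42359401]
1.66 [363.63552635 193.44847374] [294.35675376 186.75771007]
```

View pics/o2.png

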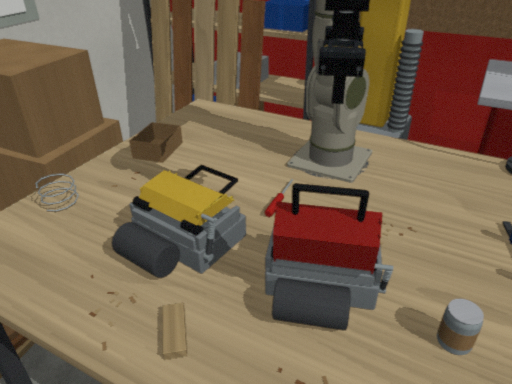

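After release the bar runs from about (296,187) to (365,192). That matches the prediction for the 1.66 rad stop, and the arm is well clear.

```bash
python3 -c "
from bench import *
print(close_job())"
```

```text
the job is handed in; nothing more can be done
None
```

The red hood is open and stays open by itself, and I handed the job in at about 8.6 s of the 38 s allowed. I gripped its bar from above, followed the hinge arc to about 1.64 rad, released it and backed away upward.

- **Red hood:** about 1.5 s after release, the bar in the scene camera sat within about 2 pixels of where the 1.66 rad stop predicts it. This check used one view only.
- **Yellow hood:** it looked shut in the last picture.
- **Robot:** it was touching nothing, and the wrist force was about 0.5 N at the end. The largest force I read during the swing was about 7.5 N, though I only read it at the end of each move.

None of my checks failed or disagreed.

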